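# Fetch the salt jar from behind the solvent bottles

## Robot

A 7-joint arm with a two-finger parallel gripper is mounted at the origin on the work surface. World frame = base frame: x ahead of the robot, y to its left, z up, the work surface at z = 0. Lengths are in mm, angles in rad, forces in N, time in s.
With the tool pointing down it reaches from about 400 to 875 mm from the base axis. Payload 4.4 kg.
Tool frame: the origin (TCP) lies at the very end of the fingers, on their centre line; the grasp point (between the pads) lies 19 mm behind it; y points along the fingers, z is the direction in which the jaws open and shut, and the axes are right-handed (so a half turn about y gives the same grasp; the last joint's range is limited). The gripper opens to 85 mm and grips with 20 to 120 N. Pads are 22 mm wide; open, the fingers measure 114 mm over their backs; the gripper's body (76 mm by 85 mm) begins 54 mm behind the grasp point. The pads swing forward as they close: fully open they stand 13 mm farther back than shut.
Start: joints at [-1.266, 0.628, 0.038, 1.517, -0.027, 0.996, -0.02], TCP at [235.512, 605.848, 231.313] pointing down, gripper open.
Joint ranges: [-3.06, 3.06], [-0.37, 2.12], [-1.25, 1.32], [0.18, 2.47], [-1.1, 4.24], [0.23, 1.98], [-2.94, 2.94]. Speed limits (rad/s): [2.57, 2.57, 3.14, 3.14, 3.14, 3.14, 3.14].

## Interface

Orientations are given as [roll, pitch, yaw] about the fixed x, y, z axes, in that order (R = Rz(yaw) Ry(pitch) Rx(roll)).
In Python, from cell import ctrl, imaging, finish_job gives the robot as it stands.
- The arm moves only by the shell command python3 -m inch 'ROWS'. ROWS is JSON, one flat list of numbers, 7 for each row, row after row: the opening, from 0 (shut) to 1 (fully open), then the shift along the tool's x, y, z in cm, then the turn, a rotation vector about the tool's x, y, z in degrees. A call has 1 to 12 rows; each row is the pose to reach, as a shift and turn from the pose commanded when the call began, along the tool's axes at that moment; what a row does not reach only later rows make up. A row lasts 1/10 s, in which the tool goes at most 50 mm and 8.59 degrees, less where a joint would pass 70% of its speed; a pose out of reach is approached as far as the arm can. A call with a gripper value outside its range is refused whole. The fingers move at their own pace and stop on an object; the grip force is fixed at half the most. Time passes only in rows, so rows that repeat a pose let the fingers close. It gives the time, the measured TCP pose, the force and the opening at its end, in the units of the state.
- ctrl.read_state(): the state, without advancing time (a new reading comes with each control period).
- imaging.get_image(name): name is "scene" or "side" or "wrist"; returns a dict with "img" (400x640x3 uint8, red, green, blue), "fx", "fy", "cx", "cy" (pixels), "R" (3x3) and "t" (3): a world point X has camera coordinates R X + t. Camera axes: x right, y down, z forward; pixel columns grow to the right and rows downward; lengths in mm; the calibration is good to about 2 mm. A picture is of the moment at which its call begins. There is no depth.
- finish_job(): hands the job in, once; it reports no verdict.
The state is a dict: "clock": time; "qpos": joint angles; "qd": joint speeds; "tau": joint torques, N m; "eef_pos": TCP position; "tool_rot": TCP orientation; "force": force on the tool from outside, world axes, zero at the start; "torque": the same for the moment, N m; "width": finger opening in mm.
Only numpy, scipy, OpenCV 4.12 (cv2) and the standard library are available. Lean on these libraries where they do the work, as an engineer would, in place of code of your own. Each camera call takes 0.05 s, during which the arm holds its last target.

## Task

The small salt jar at the back of the bottle tray is needed on the balance, but three capped solvent bottles hem it in. Lift all three bottles over into the empty side tray, then stand the jar upright in the middle of the balance pan, and only then put the bottles back, each upright on the very spot in the bottle tray where that bottle stood at the start. It is glassware and a balance: carry things upright, set them down gently without dropping them, and leave the vial in the tray and the paper cup where they are.

Things in the scene. Friction and masses are not known exactly. Their poses are not given: they have to be found in the camera images.
- bottle500: 500 ml round clear glass bottle, the tallest: body 86 mm in diameter and straight up to 108 mm, shoulder to 140 mm, 181 mm high in all, 0.35 to 0.7 kg; blue screw cap 54 mm in diameter, 32 mm high, on a 40 mm neck: grip it there from above (its top is 181 mm above the origin). The three places around the jar are dealt anew each start. Origin: centre of its underside, z up.
- bottle250: 250 ml round clear glass bottle: body 70 mm in diameter and straight up to 75 mm, shoulder to 102 mm, 143 mm high in all, 0.2 to 0.42 kg; blue screw cap 54 mm in diameter, 32 mm high, on a 40 mm neck: grip it there from above (its top is 143 mm above the origin). The three places around the jar are dealt anew each start. Origin: centre of its underside, z up.
- bottle_square: 250 ml square clear glass bottle: body 64 x 64 mm, straight up to 80 mm, round shoulder to 106 mm, 147 mm high in all, 0.22 to 0.45 kg; blue screw cap 54 mm in diameter, 32 mm high, on a 40 mm neck: grip it there from above (its top is 147 mm above the origin). The three places around the jar are dealt anew each start. Origin: centre of its underside, x, y along its sides.
- jar: the salt jar: small round white plastic jar with a white ribbed screw lid, lid 42 mm in diameter and body 40 mm, 42 mm high, about 80 g. It stands towards the rear of the bottle tray with a bottle in front and one at each side, some within a few millimetres and all much taller, so a gripper has no room until they are gone. Origin: centre of its underside, z up.
- bottle_tray: fixed shallow grey plastic tray, 200 mm (x) by 290 mm (y) outside, rim 22 mm high, walls and floor 4 mm thick; the bottles, the jar and the vial stand on its floor. Origin: centre of its underside, x towards its rear, away from the robot, z up.
- side_tray: fixed shallow grey plastic tray, empty at the start, where the bottles are parked: 230 mm (x) by 210 mm (y) outside, rim 22 mm high, walls and floor 4 mm thick. It stands to the left or to the right of the bottle tray, the balance on the other side. Origin: centre of its underside, z up.
- balance: fixed white top-loading balance, 196 mm wide, with a round steel pan 120 mm in diameter. Origin: on the bench straight below the centre of the pan; the pan's upper face is 70 mm above the origin. Its console with the dark display reaches 150 mm towards -x and is at most 62 mm high; the rear of the case is at +110 mm.
- vial: bystander: small closed glass vial with a black cap, 22 mm in diameter, 45 mm high, in the rear left corner of the bottle tray. Leave it alone. Origin: centre of its underside.
- cup: bystander: empty white paper cup, 74 mm across the rim, 85 mm high, light, standing on the bench between the robot and the bottle tray. Leave it alone. Origin: centre of its underside.
Mind the look-alikes: they are no part of the job. What is shaped like the bottle_square but green or orange is not meant.

How it is judged (in metres and radians):
On the way, in this order (a step that is already met when the one before it is completed fails the run):
1. all three bottles stand upright in the side tray (x of bottle500 in the frame of side_tray between -0.095 and 0.095 m and y of bottle500 in the frame of side_tray between -0.085 and 0.085 m and z of each of bottle500, bottle250, bottle_square in the frame of side_tray below 0.012 m and angle between each of bottle500, bottle250, bottle_square's own z axis and vertical below 0.1 rad and x of bottle250 in the frame of side_tray between -0.095 and 0.095 m and y of bottle250 in the frame of side_tray between -0.085 and 0.085 m and x of bottle_square in the frame of side_tray between -0.095 and 0.095 m and y of bottle_square in the frame of side_tray between -0.085 and 0.085 m), for 0.2 s.
2. the jar stands released in the middle of the balance pan, while the bottles are still in the side tray (all of step 1 and horizontal distance between jar and balance below 0.015 m and z of jar in the frame of balance between 0.064 and 0.076 m and angle between jar's own z axis and vertical below 0.1 rad and linear speed of jar below 0.03 m/s and contact force between the fingers and jar below 0.1 N), for 0.3 s.
At the end, for the whole second after the job is handed in: The jar stands upright on the balance pan, its centre within 15 mm of the pan's centre; every bottle stands upright in the bottle tray within 15 mm of where that bottle stood at the start; all are at rest (horizontal distance between jar and balance below 0.015 m and z of jar in the frame of balance between 0.064 and 0.076 m and angle between each of jar, bottle500, bottle250, bottle_square's own z axis and vertical below 0.1 rad and linear speed of each of jar, bottle500, bottle250, bottle_square below 0.03 m/s and distance of each of bottle500, bottle250, bottle_square from where it was at the start of the episode below 0.015 m); the robot touches nothing.
It fails at once if a bottle or the jar is dropped (falls freely at more than 0.7 m/s, a drop of some 25 mm) ((contact force between the fingers and bottle500 below 0.05 N and linear speed of bottle500 above 0.7 m/s) or (contact force between the fingers and bottle250 below 0.05 N and linear speed of bottle250 above 0.7 m/s) or (contact force between the fingers and bottle_square below 0.05 N and linear speed of bottle_square above 0.7 m/s) or (contact force between the fingers and jar below 0.05 N and linear speed of jar above 0.7 m/s)).
It fails at once if a bottle or the jar is tipped by more than 0.5 rad (angle between any of bottle500, bottle250, bottle_square, jar's own z axis and vertical above 0.5 rad).
It fails at once if the vial or the cup is moved by more than 20 mm (distance of any of vial, cup from where it was at the start of the episode above 0.02 m).
It also fails if it takes over 134 s, if anything falls off the work surface, if the arm or the gripper's body presses on something with over 40 N, if the wrist force passes 120 N, or if a joint passes its speed limit or range.

## Working session

There is one attempt and no reset: what is moved stays moved. The work goes in short steps, Python scripts to look and compute and a shell command to move; the robot and the scene stay as the last step left them, time stands still between calls to the robot, and variables do not carry over. Pictures are saved under pics/ and viewed, and the job is handed in when it is done.

```bash
ls; mkdir -p pics; python3 - <<'E'
from cell import ctrl, imaging
import cv2,numpy as np
s=ctrl.read_state(); print(s)
for n in ["scene","side","wrist"]:
    d=imaging.get_image(n); cv2.imwrite(f"pics/{n}0.png",d["img"][:,:,::-1])
    print(n,d["fx"],d["fy"],d["cx"],d["cy"],np.round(d["R"],4).tolist(),np.round(d["t"],1).tolist())
E
```

```text
pics
{'clock': 0.0, 'qpos': array([-1.26580548,  0.62931475,  0.03844629,  1.5183617 , -0.02700594,
        0.99627073, -0.01999421]), 'qd': array([ 3.95159197e-05, -4.56831439e-04,  8.09700625e-04, -2.77674087e-04,
        1.12116571e-03,  2.05320030e-03, -1.25768404e-04]), 'tau': array([ 6.86517214e-04, -5.63396394e+01,  1.22635826e+00, -1.93447065e+01,
        1.10258340e-02,  1.04592644e-02, -6.89769436e-06]), 'eef_pos': array([235.28184867, 605.26959903, 230.41149911]), 'tool_rot': array([-1.57263269e+00, -1.98753813e-05, -3.70791630e-01]), 'force': array([ 0.40802239, -0.44498834, -0.09977296]), 'torque': array([ 0.0186174 , -0.03356298, -0.01096867]), 'width': 85.3365135714912}
scene 518.9346476456719 518.9346476456719 322.57875191276327 199.55617293781933 [[-0.6769, 0.7359, 0.0138], [0.5752, 0.5406, -0.6139], [-0.4593, -0.4077, -0.7892]] [306.6, -247.3, 1694.4]
side 458.38898004357344 458.38898004357344 324.5973531061602 200.99530668625488 [[0.6465, -0.7628, 0.0087], [-0.5915, -0.5085, -0.6257], [0.4817, 0.3994, -0.78]] [-276.7, 301.7, 947.0]
wrist 353.678173916054 353.678173916054 325.90070717179475 198.5091375872342 [[0.3619, 0.9322, -0.0025], [0.8826, -0.3417, 0.3229], [0.3002, -0.1191, -0.9464]] [-648.7, -42.1, 380.2]
```

View pics/scene0.png

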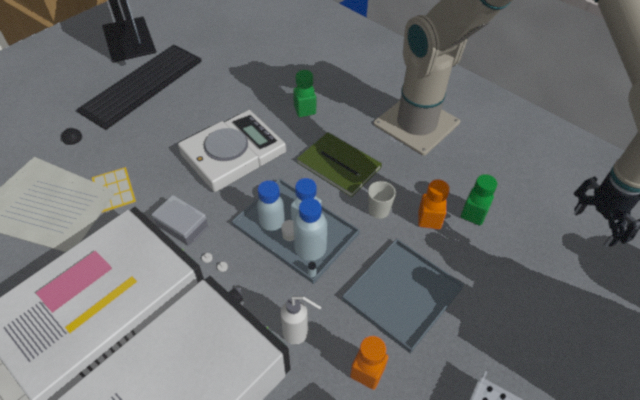

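View pics/side0.png

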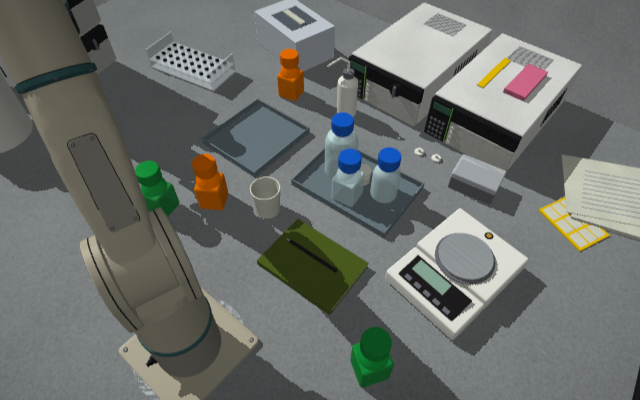

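View pics/wrist0.png

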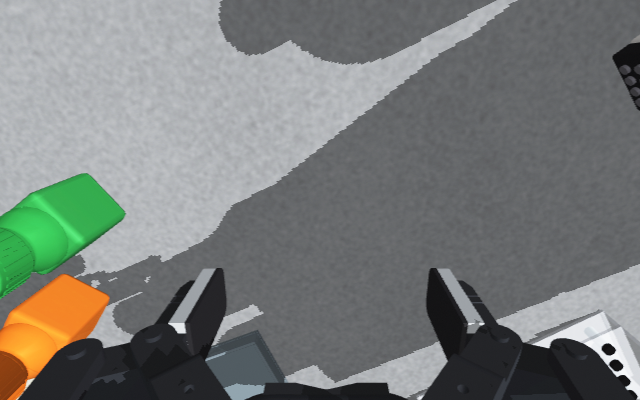

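```bash
cat > h.py <<'E'
import numpy as np,cv2
from cell import ctrl,imaging
def grab(n,tag):
    d=imaging.get_image(n); cv2.imwrite(f"pics/{n}_{tag}.png",d["img"][:,:,::-1]); np.savez(f"pics/{n}_{tag}.npz",**d); return d
def load(n,tag): return dict(np.load(f"pics/{n}_{tag}.npz"))
def ray(d,u,v):
    R=np.array(d["R"]);t=np.array(d["t"])
    c=-R.T@t; r=R.T@np.array([(u-d["cx"])/d["fx"],(v-d["cy"])/d["fy"],1.]); return c,r/np.linalg.norm(r)
def plane(d,u,v,z):
    c,r=ray(d,u,v); return c+r*(z-c[2])/r[2]
def tri(obs):
    A=np.zeros((3,3));b=np.zeros(3)
    L=[ray(*o) for o in obs]
    for c,r in L:
        P=np.eye(3)-np.outer(r,r);A+=P;b+=P@c
    X=np.linalg.solve(A,b); return X,[np.linalg.norm((np.eye(3)-np.outer(r,r))@(X-c)) for c,r in L]
def proj(d,X):
    p=np.array(d["R"])@np.array(X,float)+np.array(d["t"]); return np.array([d["fx"]*p[0]/p[2]+d["cx"],d["fy"]*p[1]/p[2]+d["cy"]])
def blobs(d,lo,hi,mina=60):
    hsv=cv2.cvtColor(d["img"],cv2.COLOR_RGB2HSV); m=cv2.inRange(hsv,np.array(lo),np.array(hi))
    n,l,s,c=cv2.connectedComponentsWithStats(m); return [(s[i],c[i],l==i) for i in range(1,n) if s[i][4]>=mina]
BLUE=((105,120,60),(125,255,255))
def crop(d,x0,y0,x1,y1,k,name):
    cv2.imwrite(f"pics/{name}.png",cv2.resize(d["img"][y0:y1,x0:x1,::-1],None,fx=k,fy=k,interpolation=cv2.INTER_CUBIC))
E
python3 - <<'E'
from h import *
for n in ["scene","side"]:
    d=grab(n,"a")
    for s,c,m in blobs(d,*BLUE): print(n,s,c.round(1))
    if n=="scene": crop(d,170,100,470,350,2.6,"cs")
    else: crop(d,190,90,540,345,2.25,"cd")
E
```

```text
scene [340   0  28  17 280] [356.5   5.6]
scene [295 178  27  45 826] [307.8 200.1]
scene [258 181  22  23 403] [268.3 191.4]
side [331 113  23  24 456] [342.2 124. ]
side [377 147  24  25 482] [388.8 159.1]
side [338 148  24  26 502] [349.3 160.4]
```

View pics/cs.png

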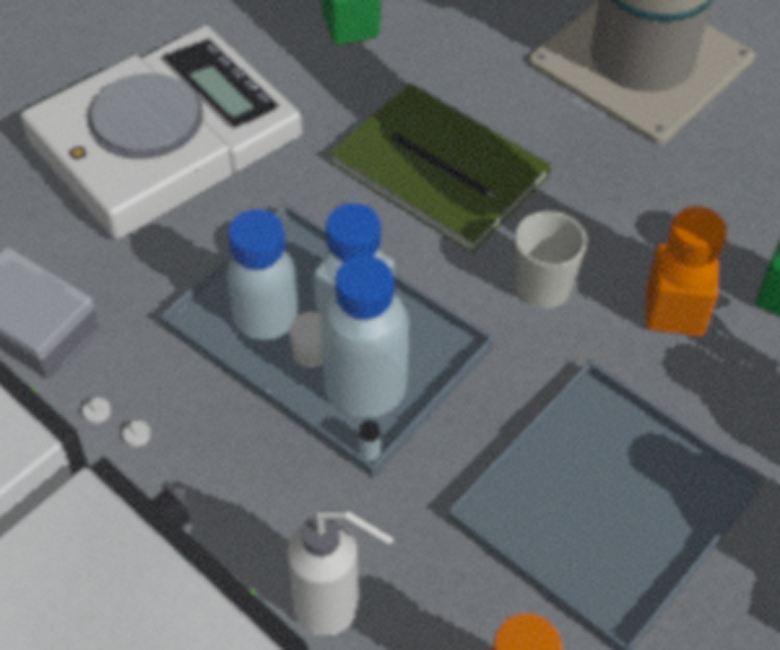

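View pics/cd.png

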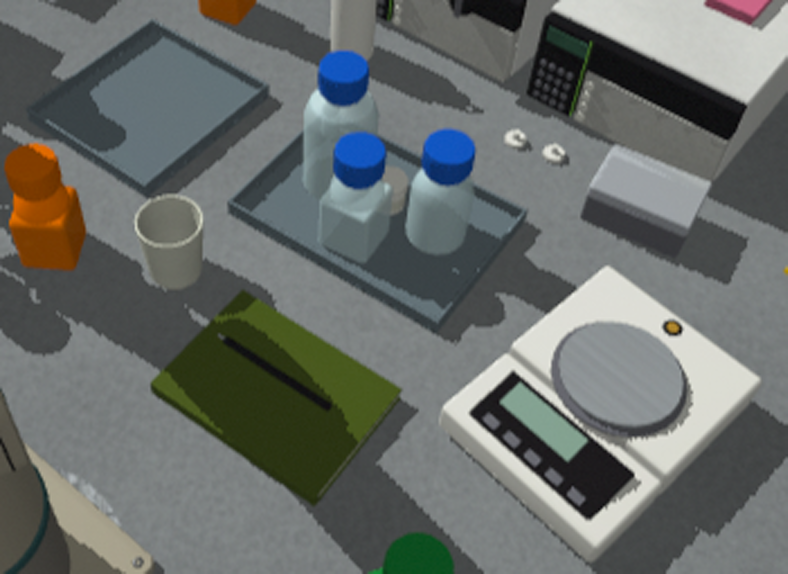

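```bash
python3 - <<'E'
from h import *
a=load("scene","a");b=load("side","a")
for n,(u,v),z in [("b500",(342.2,124),169),("sq",(349.3,160.4),135),("b250",(388.8,159.1),131)]:
    X=plane(b,u,v,z); print(n,X.round(1),"scene reproj",proj(a,X).round(1))
print("250 scene",plane(a,268.3,191.4,131).round(1), tri([(a,268.3,191.4),(b,388.8,159.1)]))
S=lambda x,y:(170+x/2.6,100+y/2.6); D=lambda x,y:(190+x/2.25,90+y/2.25)
for n,d,f,L in [("side/scene",a,S,[(440,507),(587,363),(765,487),(627,650)]),("side/sidecam",b,D,[(28,105),(155,20),(270,90),(148,193)]),
  ("bt/scene",a,S,[(155,316),(286,208),(490,340),(373,473)]),("bt/sidecam",b,D,[(228,206),(437,328),(527,212)])]:
    P=np.array([plane(d,*f(*p),22)[:2] for p in L]); print(n,P.round(0).tolist(),P.mean(0).round(1))
# pan
for n,d,(u,v) in [("scene",a,(225,144)),("side",b,(465,257))]:
    g=cv2.cvtColor(d["img"],cv2.COLOR_RGB2GRAY); 
    m=cv2.inRange(g,int(g[v-5:v+5,u-5:u+5].mean())-25,int(g[v-5:v+5,u-5:u+5].mean())+25)
    m=cv2.morphologyEx(m,cv2.MORPH_OPEN,np.ones((3,3)))
    N,l,s,c=cv2.connectedComponentsWithStats(m); i=l[v,u]; print(n,s[i],c[i],plane(d,*c[i],70).round(1))
    cn=cv2.findContours((l==i).astype(np.uint8),0,1)[0][0]; print(cv2.fitEllipse(cn),plane(d,*cv2.fitEllipse(cn)[0],70).round(1))
E
```

```text
b500 [584.5  77.9 169. ] scene reproj [310.5 210.8]
sq [525.6   6.8 135. ] scene reproj [306.2 190.3]
b250 [594.5 -60.6 131. ] scene reproj [269.  192.4]
250 scene [593.4 -64.4 131. ] (array([593.76391636, -62.20912129, 132.85724588]), [np.float64(1.1205061796252709), np.float64(1.1205061796252664)])
side/scene [[646.0, 233.0], [419.0, 235.0], [415.0, 448.0], [638.0, 448.0]] [529.4 341. ]
side/sidecam [[414.0, 445.0], [638.0, 444.0], [635.0, 232.0], [408.0, 223.0]] [523.9 335.9]
bt/scene [[683.0, -134.0], [485.0, -139.0], [466.0, 143.0], [663.0, 161.0]] [574.2   7.9]
bt/sidecam [[455.0, 138.0], [473.0, -149.0], [675.0, -133.0]] [534.5 -47.9]
scene [ 204  128   44   30 1010] [225.53069307 142.42574257] [ 520.3 -329.3   70. ]
((225.5505828857422, 142.46563720703125), (29.021970748901367, 42.21213912963867), 87.05622100830078) [ 520.4 -329.1   70. ]
side [ 438  233   55   46 1952] [465.36885246 255.56967213] [ 516.7 -330.3   70. ]
((465.35943603515625, 255.5742645263672), (42.566444396972656, 56.2805061340332), 113.71797943115234) [ 516.7 -330.3   70. ]
```

```bash
python3 - <<'E'
from h import *
a=load("scene","a");b=load("side","a")
for s in [("orangeL cap",(437,188),135),("orangeL base",(432,226),0),("green2 cap",(487,183),135),("orangeB cap",(373,347),135),("wash top",(293,302),140),("cup rim",(381,188),85),("cup base",(380,212),0),("jar top",(289,228),46),("vial",(312,267),49)]:
    print(s[0],plane(a,*s[1],s[2]).round())
for s in [("orangeL cap",(206,160),135),("cup rim",(265,183),85),("orangeB cap",(290,57),135),("wash top",(346,72),140),("jar top",(366,171),46)]:
    print(s[0],plane(b,*s[1],s[2]).round())
E
# move: rotate to yaw 0, up a bit, go part way
python3 -m inch '[1,0,-2,0,0,-4,0, 1,0,-2,0,0,-11,0, 1,0,-2,0,0,-21.2,0, 1,0,-2,0,0,-21.2,0]'
python3 -c "
from cell import ctrl;s=ctrl.read_state();print(s['clock'],s['qpos'].round(3),s['eef_pos'].round(1),s['tool_rot'].round(4))"
```

```text
orangeL cap [286. 250. 135.]
orangeL base [301. 274.   0.]
green2 cap [182. 337. 135.]
orangeB cap [735. 400. 135.]
wash top [777. 207. 140.]
cup rim [351. 122.  85.]
cup base [362. 138.   0.]
jar top [599.  12.  46.]
vial [645. 140.  49.]
orangeL cap [303. 267. 135.]
cup rim [371. 143.  85.]
orangeB cap [743. 403. 135.]
wash top [789. 227. 140.]
jar top [594.  -0.  46.]
clock: 0.65
eef_pos: [235.6, 605.7, 251.3]
tool_rot: [-1.571, 0.0, 0.001]
force: [0.3, 0.9, -0.4]
width: 85.4
0.65 [-1.207  0.609 -0.062  1.492  0.041  1.042  0.294] [235.6 605.7 251.3] [-1.5707e+00  4.0000e-04  9.0000e-04]
```

```bash
python3 -m inch '[1,2,-0.3,-3,0,0,0, 1,4.5,-0.6,-6.8,0,0,0, 1,7,-1,-10.5,0,0,0, 1,9.5,-1.2,-14.3,0,0,0, 1,12,-1.5,-18,0,0,0, 1,14.5,-2,-21.8,0,0,0, 1,17,-2.2,-25.5,0,0,0, 1,19.5,-2.5,-29.3,0,0,0, 1,22,-2.7,-33,0,0,0, 1,24.5,-3,-36.8,0,0,0, 1,27,-3.3,-40.5,0,0,0, 1,29.5,-3.5,-44.3,0,0,0]'
python3 -m inch '[1,2,-0.3,-3,0,0,0, 1,3.5,0,-5.6,0,0,0, 1,4.7,0,-7.6,0,0,0, 1,5.4,0,-8.5,0,0,0, 1,5.4,0,-8.5,0,0,0]'
python3 - <<'E'
from h import *
print(ctrl.read_state()["eef_pos"].round(1))
d=grab("wrist","b"); 
for s,c,m in blobs(d,*BLUE): print(s,c.round(1))
E
```

```text
clock: 1.85
eef_pos: [531.0, 161.1, 286.6]
tool_rot: [-1.57, -0.0, -0.004]
force: [0.7, 0.6, -0.2]
width: 85.3
clock: 2.35
eef_pos: [584.7, 76.2, 286.1]
tool_rot: [-1.571, -0.0, -0.005]
force: [-0.4, -0.9, -0.2]
width: 85.7
[584.7  76.2 286.1]
[ 197   74   76   72 4316] [234.6 109. ]
[ 289  154   75   78 4504] [326.  193.3]
[ 130  157   75   68 3910] [167.1 190.4]
```

View pics/wrist_b.png

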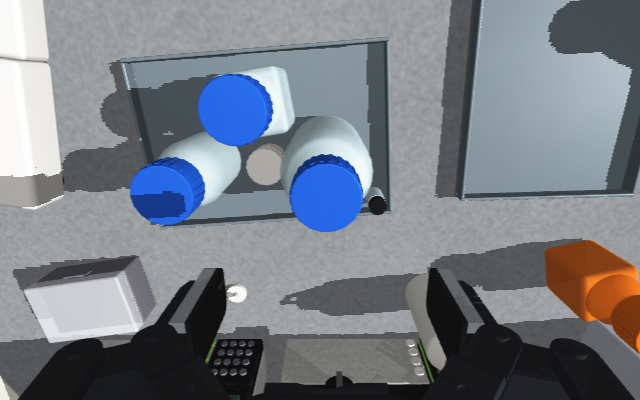

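```bash
python3 - <<'E'
from h import *
d=load("wrist","b");a=load("scene","a");b=load("side","a")
for n,p,q,z in [("500",(326,193.3),(342.2,124),177),("sq",(234.6,109),(349.3,160.4),141),("250",(167.1,190.4),(388.8,159.1),138)]:
    print(n,plane(d,*p,z).round(1),tri([(d,*p),(b,*q)])[0].round(1),tri([(d,*p),(b,*q)])[1][0].round(1))
print("250 scene",tri([(d,167.1,190.4),(a,268.3,191.4),(b,388.8,159.1)])[0])
print("jar",plane(d,266,165,46).round(1),plane(a,289,228,46).round(1))
L=[plane(d,u,v,22) for u,v in [(121,60),(387,40),(389,211),(162,227)]];print(np.round(L)[:,:2].tolist())
L=[plane(d,u,v,22) for u,v in [(461,196),(636,192)]];print(np.round(L)[:,:2].tolist())
c,r=ray(d,320,200);print(c)
E
```

```text
500 [582.6  76.  177. ] [584.1  76.5 170.4] 0.9
sq [524.2   4.2 141. ] [523.7   4.3 138.6] 1.0
250 [592.2 -60.4 138. ] [592.9 -62.  133.7] 0.7
250 scene [593.68632141 -62.40948488 133.00178834]
jar [592.1   9.6  46. ] [598.8  12.2  46. ]
[[482.0, -143.0], [464.0, 140.0], [656.0, 153.0], [676.0, -129.0]]
[[637.0, 239.0], [633.0, 448.0]]
[501.39981355  76.59513985 427.32993003]
```

```bash
python3 -m inch '[1,0,1.5,0,0,0,0, 1,0,5,0,0,0,0, 1,0,9,0,0,0,0, 1,-0.1,12,0,0,0,0, 1,-0.1,13.4,0,0,0,0, 1,-0.1,13.7,0,0,0,0, 0.5,-0.1,13.7,0,0,0,0, 0.3,-0.1,13.7,0,0,0,0, 0.3,-0.1,13.7,0,0,0,0, 0.3,-0.1,13.7,0,0,0,0, 0.3,-0.1,13.7,0,0,0,0, 0.3,-0.1,13.7,0,0,0,0]'
python3 - <<'E'
from h import *
s=ctrl.read_state();print(s["force"],s["width"],s["eef_pos"])
grab("wrist","c")
E
```

```text
clock: 3.6
eef_pos: [584.1, 77.8, 150.9]
tool_rot: [-1.57, -0.003, -0.001]
force: [-1.2, -0.5, 6.2]
width: 52.8
[-1.16394618 -0.47860987  6.24474171] 52.837294543880205 [584.08030568  77.76914016 150.9414065 ]
```

View pics/wrist_c.png

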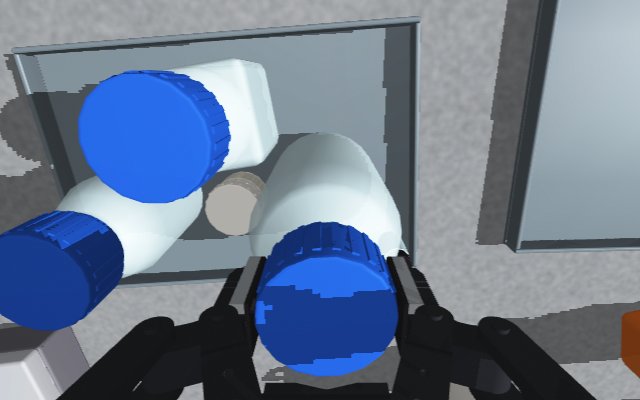

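```bash
python3 -m inch '[0.3,0,-0.3,0,0,0,0, 0.3,0,-0.9,0,0,0,0, 0.3,0,-1.8,0,0,0,0, 0.3,0,-3,0,0,0,0, 0.3,0,-4.3,0,0,0,0, 0.3,0,-5.3,0,0,0,0, 0.3,0,-5.8,0.3,0,0,0, 0.3,0,-6,1,0,0,0, 0.3,0,-6,2.2,0,0,0, 0.3,0,-6,4,0,0,0, 0.3,0,-6,6,0,0,0, 0.3,0,-6,8.2,0,0,0]'
python3 - <<'E'
from h import *
s=ctrl.read_state();print(s["force"],s["width"],s["eef_pos"])
d=grab("side","d"); crop(d,190,60,540,345,2.25,"d1")
E
```

```text
clock: 4.85
eef_pos: [582.5, 162.0, 208.6]
tool_rot: [-1.57, 0.001, 0.0]
force: [1.0, -0.1, -5.7]
width: 52.8
[ 1.01974871 -0.07585899 -5.72770277] 52.834520003931445 [582.47483411 162.03024551 208.59880178]
```

View pics/d1.png

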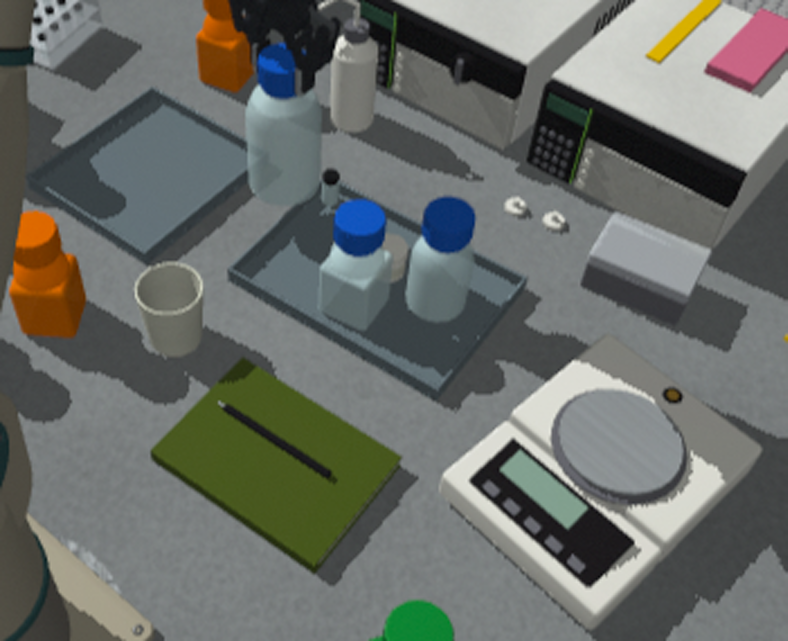

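```bash
python3 -m inch '[0.3,0,0,2.4,0,0,0, 0.3,0,0,4.8,0,0,0, 0.3,0,0,7.2,0,0,0, 0.3,0,0,9.6,0,0,0, 0.3,0,0,12,0,0,0, 0.3,0,0,14.2,0,0,0, 0.3,0,0,16,0,0,0, 0.3,0,0,17.2,0,0,0, 0.3,0,0.4,17.7,0,0,0, 0.3,0,1.3,17.7,0,0,0, 0.3,0,2.6,17.7,0,0,0, 0.3,0,3.8,17.7,0,0,0]'
python3 -m inch '[0.3,0,0.5,0,0,0,0, 0.3,0,0.9,0,0,0,0, 0.3,0,1.2,0,0,0,0, 0.3,0,1.5,0,0,0,0, 0.3,0,1.7,0,0,0,0]'
python3 - <<'E'
from h import *
grab("wrist","e");grab("scene","e")
E
```

```text
clock: 6.1
eef_pos: [583.3, 334.5, 169.7]
tool_rot: [-1.573, 0.001, -0.003]
force: [-0.1, -0.0, -6.1]
width: 52.8
clock: 6.6
eef_pos: [583.5, 336.6, 154.4]
tool_rot: [-1.571, -0.0, -0.001]
force: [-0.7, -0.0, -5.2]
width: 52.6
```

View pics/wrist_e.png

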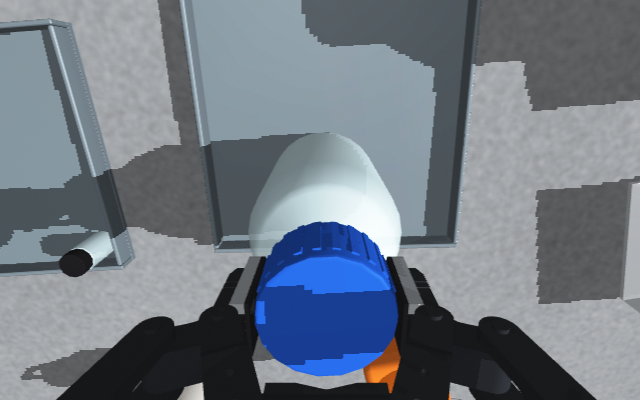

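```bash
python3 -c "
from h import *
d=load('wrist','e');print(plane(d,335,246,22),plane(d,217,246,22),plane(d,456,242,22))"
python3 -m inch '[0.3,0,0.1,0,0,0,0, 0.3,0,0.2,0,0,0,0, 0.3,0,0.3,0,0,0,0, 0.3,0,0.3,0,0,0,0]'
python3 -m inch '[0.3,0,0.1,0,0,0,0, 0.3,0,0.15,0,0,0,0, 0.3,0,0.15,0,0,0,0]'
```

```text
[636.49976453 344.27302801  22.        ] [636.49347845 243.15738119  22.        ] [632.7269581  447.47594514  22.        ]
clock: 7.1
eef_pos: [583.3, 336.6, 151.2]
tool_rot: [-1.571, 0.0, -0.001]
force: [-0.0, -0.1, -5.9]
width: 52.2
clock: 7.4
eef_pos: [583.8, 336.5, 151.1]
tool_rot: [-1.57, -0.001, -0.001]
force: [-1.2, -1.2, 5.8]
width: 53.0
```

```bash
python3 -m inch '[0.68,0,0,0,0,0,0, 0.8,0,0,0,0,0,0, 1,0,0,0,0,0,0, 1,0,0,0,0,0,0, 1,0,-1,0,0,0,0, 1,0,-3,0,0,0,0, 1,0,-6,-1,0,0,0, 1,0,-9,-3,0,0,0, 1,-1,-11,-7,0,0,0, 1,-2.5,-12,-11.5,0,0,0, 1,-4,-12,-16,0,0,0, 1,-5,-12,-20.5,0,0,0]'
python3 - <<'E'
from h import *
d=grab("scene","f"); crop(d,170,100,470,350,2.6,"f1")
E
```

```text
clock: 8.6
eef_pos: [532.4, 130.2, 271.3]
tool_rot: [-1.57, -0.002, -0.0]
force: [1.9, -1.5, 0.2]
width: 85.6
```

View pics/f1.png

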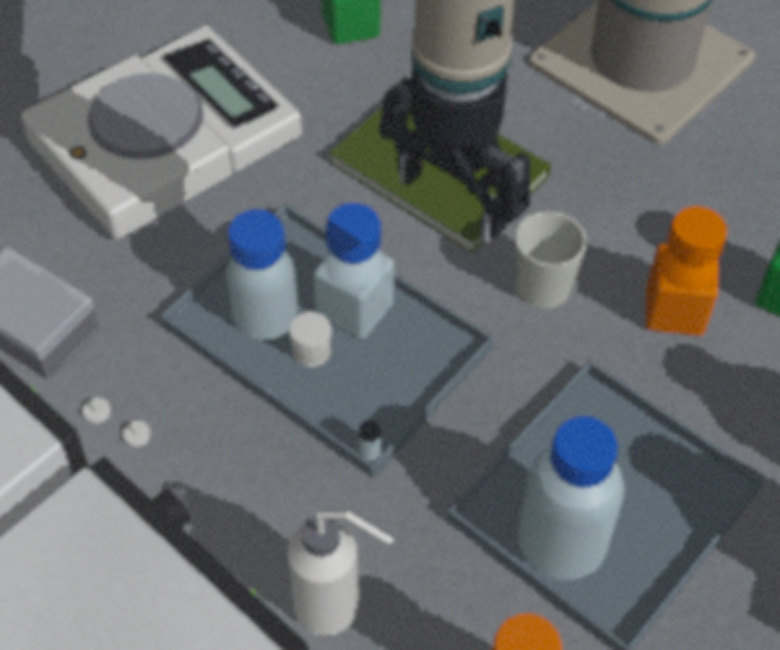

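```bash
python3 -m inch '[1,-0.3,0,-3.5,0,0,0, 1,-0.6,0,-7,0,0,0, 1,-0.9,0,-10,0,0,0, 1,-0.9,0,-12,0,0,0, 1,-0.9,0,-12.6,0,0,0, 1,-0.9,1,-12.6,0,0,0, 1,-0.9,1,-12.6,0,0,0]'
python3 - <<'E'
from h import *
d=grab("wrist","g");a=load("scene","f");b=load("side","d")
for c in (a,d):
  for s,p,m in blobs(c,*BLUE): print(s,p.round(1),plane(c,*p,138).round(1), plane(c,*p,134).round(1))
s=ctrl.read_state();print(s["eef_pos"],s["qpos"].round(2))
E
```

```text
clock: 9.35
eef_pos: [523.3, 7.3, 258.6]
tool_rot: [-1.57, 0.002, 0.001]
force: [-1.0, -0.0, -0.7]
width: 85.5
[295 178  22  23 389] [305.5 189. ] [525.6   4.2 138. ] [523.3   2.  134. ]
[258 181  22  23 403] [268.3 191.4] [596.9 -60.  138. ] [594.8 -62.5 134. ]
[382 260  26  27 549] [394.3 272.9] [565.2 324.8 138. ] [563.  323.7 134. ]
[ 286  155   73   76 4273] [321.9 193.1] [524.6   4.1 138. ] [525.9   4.  134. ]
[ 209  232   70   72 3547] [246.7 266.9] [589.5 -59.  138. ] [591.8 -60.  134. ]
[523.52753103   7.4500645  258.96228895] [-0.1   0.42  0.04  1.83 -0.02  0.9   1.53]
```

View pics/wrist_g.png

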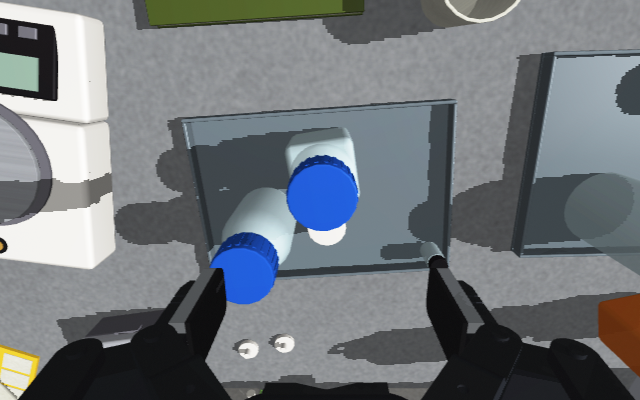

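```bash
python3 -m inch '[1,0,1.5,-0.1,0,0,0, 1,0,5,-0.1,0,0,0, 1,0,9,-0.1,0,0,0, 1,0,12.4,-0.1,0,0,0, 1,0,14,-0.1,0,0,0, 1,0,14.3,-0.1,0,0,0, 0.5,0,14.3,-0.1,0,0,0, 0.3,0,14.3,-0.1,0,0,0, 0.3,0,14.3,-0.1,0,0,0, 0.3,0,14.3,-0.1,0,0,0, 0.3,0,14.3,-0.1,0,0,0, 0.3,0,14.3,-0.1,0,0,0]'
```

```text
clock: 10.6
eef_pos: [525.3, 4.7, 118.3]
tool_rot: [-1.57, -0.003, -0.001]
force: [0.1, -0.5, 6.6]
width: 52.6
```

```bash
python3 -m inch '[0.3,0,-0.3,0,0,0,0, 0.3,0,-0.9,0,0,0,0, 0.3,0,-1.9,0,0,0,0, 0.3,0,-3.2,0,0,0,0, 0.3,0,-4.8,0,0,0,0, 0.3,0,-6.4,0.3,0,0,0, 0.3,-0.1,-7.8,1,0,0,0, 0.3,-0.4,-8.6,2.2,0,0,0, 0.3,-0.8,-9,4,0,0,0, 0.3,-1.3,-9,6.2,0,0,0, 0.3,-1.9,-9,8.6,0,0,0, 0.3,-2.5,-9,11.1,0,0,0]'
python3 -m inch '[0.3,-0.6,0,2.5,0,0,0, 0.3,-1.2,0,5,0,0,0, 0.3,-1.8,0,7.5,0,0,0, 0.3,-2.4,0,10,0,0,0, 0.3,-2.8,0,12.5,0,0,0, 0.3,-3,0,15,0,0,0, 0.3,-3,0,17.5,0,0,0, 0.3,-3,0,20,0,0,0, 0.3,-3,0,22.4,0,0,0, 0.3,-3,0,24.6,0,0,0, 0.3,-3,0,26.4,0,0,0, 0.3,-3,0,27.6,0,0,0]'
python3 -m inch '[0.3,0,0.4,0.4,0,0,0, 0.3,0,1.4,0.4,0,0,0, 0.3,0,3,0.4,0,0,0, 0.3,0,4.8,0.4,0,0,0, 0.3,0,6.3,0.4,0,0,0, 0.3,0,7.3,0.4,0,0,0, 0.3,0,7.9,0.4,0,0,0, 0.3,0,8.3,0.4,0,0,0, 0.3,0,8.5,0.4,0,0,0, 0.3,0,8.5,0.4,0,0,0]'
python3 - <<'E'
from h import *
grab("wrist","i")
E
```

```text
clock: 11.8
eef_pos: [498.2, 117.0, 207.0]
tool_rot: [-1.571, 0.001, -0.001]
force: [0.2, 1.0, -2.9]
width: 52.6
clock: 13.0
eef_pos: [467.9, 393.8, 206.6]
tool_rot: [-1.57, 0.001, 0.001]
force: [-0.1, -0.8, -2.7]
width: 52.6
clock: 14.0
eef_pos: [469.5, 395.7, 122.0]
tool_rot: [-1.571, -0.0, -0.001]
force: [-0.4, 0.2, -3.0]
width: 52.7
```

View pics/wrist_i.png

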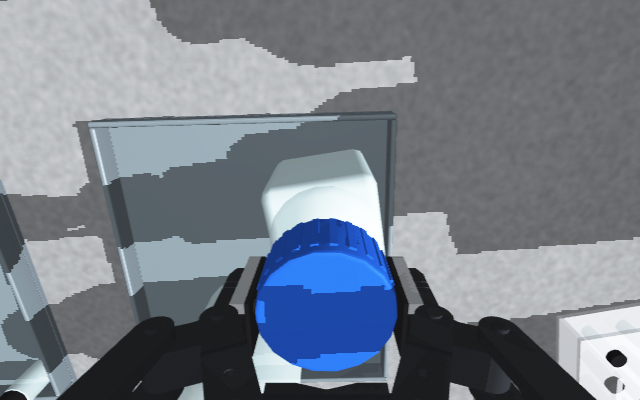

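```bash
python3 -m inch '[0.3,0,0.1,0,0,0,0, 0.3,0,0.2,0,0,0,0, 0.3,0,0.3,0,0,0,0, 0.3,0,0.4,0,0,0,0, 0.3,0,0.4,0,0,0,0]'
```

```text
clock: 14.55
eef_pos: [469.5, 395.7, 118.4]
tool_rot: [-1.57, -0.0, -0.001]
force: [-0.8, -0.6, 3.1]
width: 52.7
```

```bash
python3 -m inch '[0.68,0,0,0,0,0,0, 0.8,0,0,0,0,0,0, 1,0,0,0,0,0,0, 1,0,0,0,0,0,0, 1,0,-1,0,0,0,0, 1,0,-3.5,0,0,0,0, 1,0,-7,-0.5,0,0,0, 1,0.5,-10.5,-3,0,0,0, 1,1.5,-13,-7,0,0,0, 1,2.8,-14,-11.5,0,0,0, 1,4.1,-14,-16,0,0,0, 1,5.4,-14,-20.5,0,0,0]'
python3 -m inch '[1,1.3,0,-4.5,0,0,0, 1,2.6,0,-9,0,0,0, 1,3.9,0,-13.5,0,0,0, 1,5.2,0,-18,0,0,0, 1,6.2,0,-21.5,0,0,0, 1,6.8,0,-24,0,0,0, 1,6.9,0.5,-25.1,0,0,0, 1,6.9,0.5,-25.2,0,0,0, 1,6.9,0.5,-25.2,0,0,0]'
python3 - <<'E'
from h import *
d=grab("wrist","j")
for s,p,m in blobs(d,*BLUE): print(s,p.round(1),plane(d,*p,138).round(1), plane(d,*p,134).round(1))
d=grab("scene","j"); crop(d,170,100,470,350,2.6,"j1")
E
```

```text
clock: 15.75
eef_pos: [523.8, 189.1, 259.4]
tool_rot: [-1.57, -0.002, -0.0]
force: [1.0, 0.2, -0.1]
width: 85.2
clock: 16.65
eef_pos: [591.5, -59.6, 252.7]
tool_rot: [-1.569, 0.001, 0.001]
force: [-0.9, 0.9, -1.0]
width: 85.1
[ 286  157   73   76 4355] [321.9 195. ] [592.6 -62.7 138. ] [593.9 -62.8 134. ]
```

View pics/wrist_j.png

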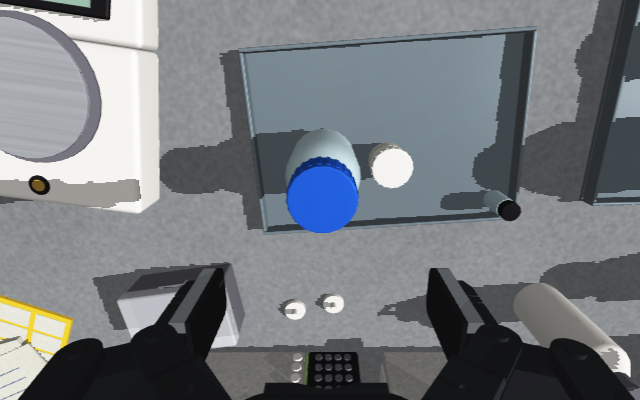

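View pics/j1.png

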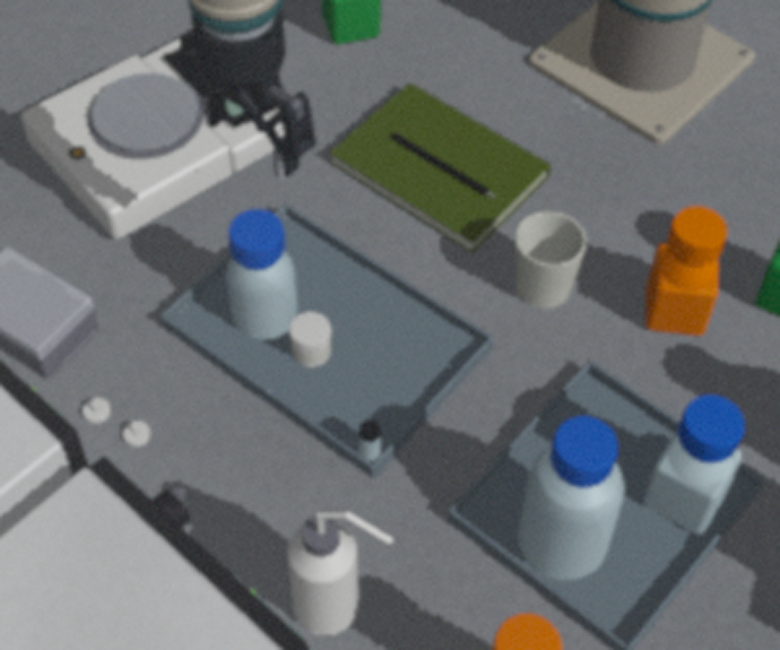

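```bash
python3 -m inch '[1,0.1,1.5,-0.1,0,0,0, 1,0.1,5,-0.1,0,0,0, 1,0.1,9,-0.1,0,0,0, 1,0.1,12.2,-0.1,0,0,0, 1,0.1,13.8,-0.1,0,0,0, 1,0.1,14.1,-0.1,0,0,0, 0.5,0.1,14.1,-0.1,0,0,0, 0.3,0.1,14.1,-0.1,0,0,0, 0.3,0.1,14.1,-0.1,0,0,0, 0.3,0.1,14.1,-0.1,0,0,0, 0.3,0.1,14.1,-0.1,0,0,0, 0.3,0.1,14.1,-0.1,0,0,0]'
```

```text
clock: 17.95
eef_pos: [594.5, -62.5, 113.6]
tool_rot: [-1.571, -0.004, -0.001]
force: [-0.1, -0.2, 6.7]
width: 52.7
```

```bash
python3 -m inch '[0.3,0,-0.3,0,0,0,0, 0.3,0,-0.9,0,0,0,0, 0.3,0,-1.9,0,0,0,0, 0.3,0,-3.2,0,0,0,0, 0.3,0,-4.8,0,0,0,0, 0.3,0,-6.4,0.1,0,0,0, 0.3,-0.3,-7.8,0.7,0,0,0, 0.3,-0.9,-8.6,1.8,0,0,0, 0.3,-1.7,-9,3.4,0,0,0, 0.3,-2.6,-9,5.2,0,0,0, 0.3,-3.6,-9,7.2,0,0,0, 0.3,-4.6,-9,9.2,0,0,0]'
python3 -m inch '[0.3,-1,0,2.2,0,0,0, 0.3,-2,0,4.4,0,0,0, 0.3,-3,0,6.6,0,0,0, 0.3,-4,0,8.8,0,0,0, 0.3,-5,0,11,0,0,0, 0.3,-6,0,13.2,0,0,0, 0.3,-6.9,0,15.4,0,0,0, 0.3,-7.5,0,17.7,0,0,0, 0.3,-7.8,0,20,0,0,0, 0.3,-7.85,0,22.3,0,0,0, 0.3,-7.85,0,24.2,0,0,0, 0.3,-7.85,0,25.2,0,0,0]'
python3 -m inch '[0.3,0,0.4,0.35,0,0,0, 0.3,0,1.4,0.35,0,0,0, 0.3,0,3,0.35,0,0,0, 0.3,0,4.8,0.35,0,0,0, 0.3,0,6.3,0.35,0,0,0, 0.3,0,7.3,0.35,0,0,0, 0.3,0,7.9,0.35,0,0,0, 0.3,0,8.3,0.35,0,0,0, 0.3,0,8.5,0.35,0,0,0, 0.3,0,8.5,0.35,0,0,0]'
python3 - <<'E'
from h import *
grab("wrist","k")
E
```

```text
clock: 19.15
eef_pos: [545.1, 32.0, 201.4]
tool_rot: [-1.57, 0.002, 0.001]
force: [0.5, 1.1, -2.3]
width: 52.5
clock: 20.35
eef_pos: [467.3, 284.4, 201.5]
tool_rot: [-1.57, 0.001, 0.003]
force: [0.4, 0.2, -2.1]
width: 52.6
clock: 21.35
eef_pos: [468.9, 285.2, 117.0]
tool_rot: [-1.571, -0.0, -0.001]
force: [-1.0, -0.5, -1.3]
width: 52.8
```

View pics/wrist_k.png

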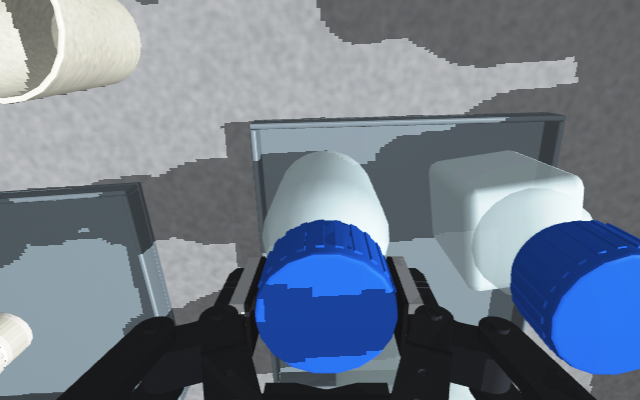

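```bash
python3 -c "
from h import *
d=load('wrist','k');print(plane(d,250,122,22),plane(d,260,122,22),plane(d,255,160,22),plane(d,260,200,22))"
```

```text
[413.04619246 235.14392845  22.        ] [413.04836575 241.71696733  22.        ] [438.4901122  236.77310269  22.        ] [467.29121328 238.43123008  22.        ]
```

```bash
python3 -m inch '[0.3,0,0.1,0,0,0,0, 0.3,0,0.2,0,0,0,0, 0.3,0,0.3,0,0,0,0, 0.3,0,0.4,0,0,0,0, 0.3,0,0.4,0,0,0,0]'
```

```text
clock: 21.9
eef_pos: [468.9, 285.2, 113.6]
tool_rot: [-1.57, -0.0, -0.001]
force: [-1.0, -0.5, 5.2]
width: 52.6
```

```bash
python3 -m inch '[0.68,0,0,0,0,0,0, 0.8,0,0,0,0,0,0, 1,0,0,0,0,0,0, 1,0,0,0,0,0,0, 1,0,-1,0,0,0,0, 1,0,-3.5,0,0,0,0, 1,0,-7,-0.5,0,0,0, 1,0.5,-10.5,-2.5,0,0,0, 1,1.5,-12.5,-6,0,0,0, 1,3,-12.5,-10,0,0,0, 1,5,-12.5,-14,0,0,0, 1,7,-12.5,-18,0,0,0]'
python3 -m inch '[1,2,0.5,-4,0,0,0, 1,4,1.5,-7,0,0,0, 1,5.2,3,-9,0,0,0, 1,5.4,4.5,-9.6,0,0,0, 1,5.4,4.5,-9.6,0,0,0, 1,5.4,4.5,-9.6,0,0,0]'
python3 - <<'E'
from h import *
d=grab("wrist","l")
d=grab("scene","l"); crop(d,170,100,470,350,2.6,"l1");grab("side","l")
E
```

```text
clock: 23.1
eef_pos: [539.2, 103.7, 239.1]
tool_rot: [-1.57, -0.002, -0.0]
force: [1.0, 0.9, -0.3]
width: 85.6
clock: 23.7
eef_pos: [592.4, 9.6, 193.3]
tool_rot: [-1.57, 0.0, -0.001]
force: [0.5, -0.3, 0.5]
width: 85.4
```

View pics/wrist_l.png

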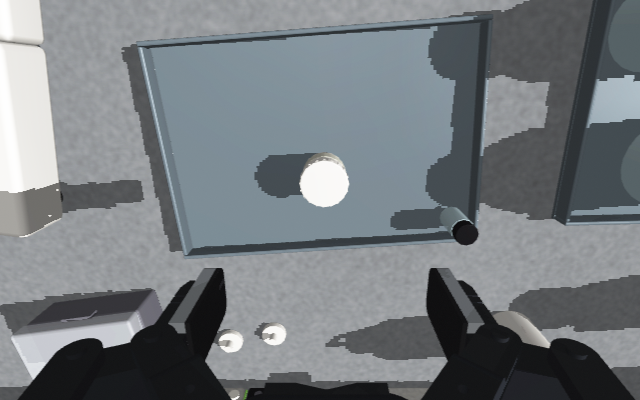

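View pics/l1.png

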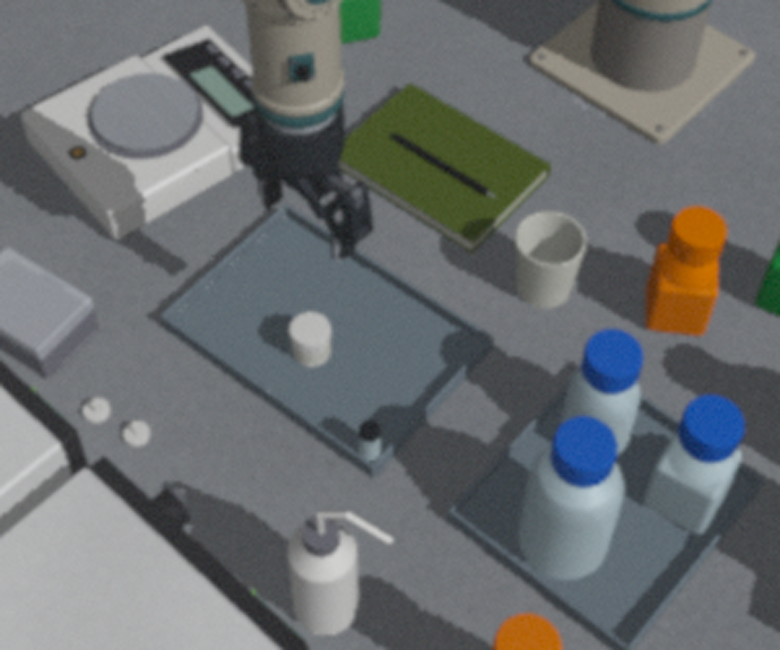

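```bash
python3 - <<'E'
from h import *
w=load("wrist","l");a=load("scene","l");b=load("side","l")
print(plane(w,324,184,46))
for n,d,u,v in [("scene",a,289,228),("side",b,366,171)]:
    g=cv2.cvtColor(d["img"],cv2.COLOR_RGB2HSV)
    m=cv2.inRange(g,np.array([0,0,120]),np.array([40,70,255]))
    N,l,s,c=cv2.connectedComponentsWithStats(m)
    for i in range(1,N):
        if abs(c[i][0]-u)<20 and abs(c[i][1]-v)<20 and s[i][4]>30: print(n,s[i],c[i],plane(d,*c[i],25).round(1))
E
```

```text
[594.34285988   7.91223602  46.        ]
scene [282 221  15  19 131] [289.35114504 229.64122137] [592.2   5.8  25. ]
side [355 164  16  19 189] [362.10582011 171.83597884] [601.3  16.   25. ]
```

```bash
python3 -m inch '[1,0.1,1.5,-0.1,0,0,0, 1,0.1,5,-0.1,0,0,0, 1,0.1,9,-0.1,0,0,0, 1,0.1,13,-0.1,0,0,0, 1,0.1,16.3,-0.1,0,0,0, 1,0.1,17.7,-0.1,0,0,0, 1,0.1,18.1,-0.1,0,0,0, 1,0.1,18.1,-0.1,0,0,0]'
python3 - <<'E'
from h import *
grab("wrist","m")
E
```

```text
clock: 24.65
eef_pos: [594.3, 8.4, 12.6]
tool_rot: [-1.571, -0.001, -0.0]
force: [0.5, 1.2, 0.4]
width: 85.2
```

View pics/wrist_m.png

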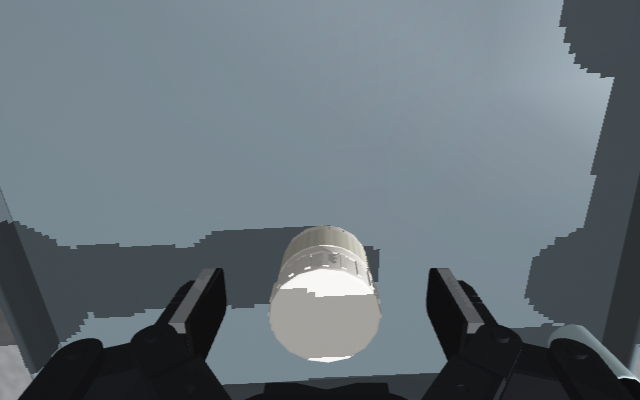

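```bash
python3 -m inch '[0.6,0,0,0,0,0,0, 0.4,0,0,0,0,0,0, 0.2,0,0,0,0,0,0, 0.2,0,0,0,0,0,0, 0.2,0,0,0,0,0,0, 0.2,0,0,0,0,0,0, 0.2,0,-0.4,0,0,0,0, 0.2,0,-1.4,0,0,0,0, 0.2,0,-3,0,0,0,0]'
python3 -c "
from h import *
grab('wrist','n')"
```

```text
clock: 25.6
eef_pos: [592.8, 8.0, 42.0]
tool_rot: [-1.571, 0.002, -0.001]
force: [-0.7, 0.7, -1.0]
width: 40.3
```

View pics/wrist_n.png

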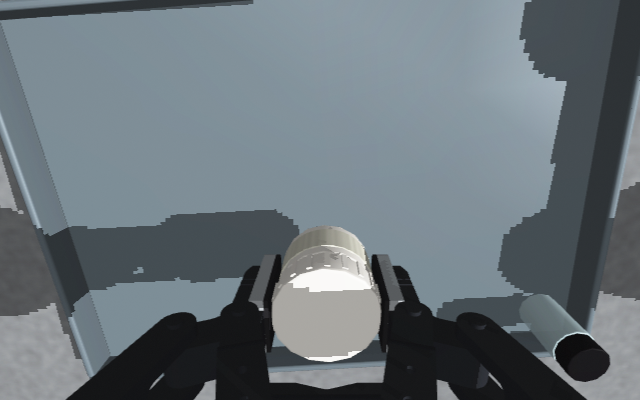

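```bash
python3 -m inch '[0.2,0,-2,0,0,0,0, 0.2,0,-4.5,0,0,0,0, 0.2,0,-7,-0.5,0,0,0, 0.2,-0.3,-9,-2,0,0,0, 0.2,-0.8,-10,-4.3,0,0,0, 0.2,-1.4,-10,-7.1,0,0,0, 0.2,-2,-10,-10,0,0,0, 0.2,-2.6,-10,-12.9,0,0,0, 0.2,-3.2,-10,-15.5,0,0,0, 0.2,-3.6,-10,-17.5,0,0,0, 0.2,-3.9,-10,-18.7,0,0,0, 0.2,-4,-10,-19,0,0,0]'
python3 -c "
from h import *
d=grab('wrist','o')"
```

```text
clock: 26.85
eef_pos: [553.0, -183.6, 142.4]
tool_rot: [-1.572, -0.001, -0.003]
force: [0.5, -0.7, -2.8]
width: 40.3
```

View pics/wrist_o.png

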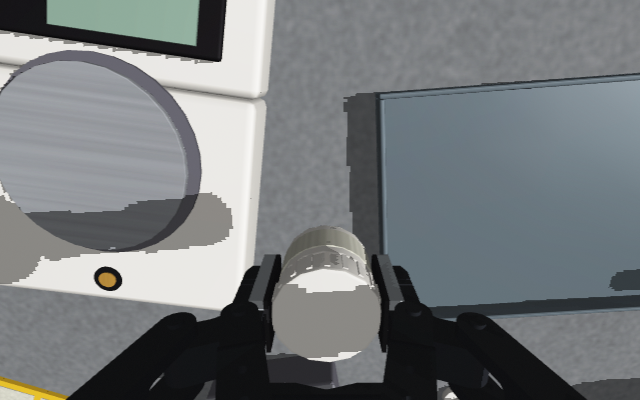

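```bash
python3 -m inch '[0.2,-0.4,0,-1.2,0,0,0, 0.2,-1.1,0,-3.2,0,0,0, 0.2,-1.9,0,-5.5,0,0,0, 0.2,-2.6,0,-7.3,0,0,0, 0.2,-3,0,-8,0,0,0, 0.2,-3,0,-8,0,0,0, 0.2,-3,0,-8,0,0,0]'
python3 -c "
from h import *
d=grab('wrist','p')"
```

```text
clock: 27.6
eef_pos: [523.9, -260.4, 141.8]
tool_rot: [-1.57, -0.0, 0.001]
force: [-0.0, 0.8, 0.2]
width: 40.3
```

View pics/wrist_p.png

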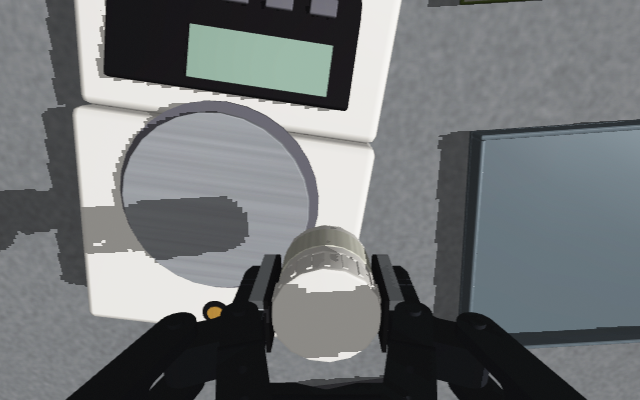

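```bash
python3 - <<'E'
from h import *
d=load("wrist","p")
P=np.array([plane(d,u,v,70)[:2] for u,v in [(122,187),(147,140),(200,113),(250,123),(289,155),(307,200),(225,287),(178,274),(140,242)]])
A=np.c_[2*P,np.ones(len(P))];s=np.linalg.lstsq(A,(P**2).sum(1),rcond=None)[0]
c=s[:2];print(c,np.sqrt(s[2]+c@c),np.hypot(*(P-c).T).round(1))
E
```

```text
[ 519.24069233 -330.66176431] 58.62286468826877 [59.7 57.2 59.2 58.9 58.6 58.4 59.1 58.  58.6]
```

```bash
python3 -m inch '[0.2,-0.1,0,-1.2,0,0,0, 0.2,-0.2,0,-3.2,0,0,0, 0.2,-0.4,0,-5.3,0,0,0, 0.2,-0.4,0,-6.6,0,0,0, 0.2,-0.4,0.6,-6.9,0,0,0, 0.2,-0.4,2,-6.9,0,0,0, 0.2,-0.4,3.6,-6.9,0,0,0, 0.2,-0.4,4.8,-6.9,0,0,0, 0.2,-0.4,5.4,-6.9,0,0,0, 0.2,-0.4,5.7,-6.9,0,0,0, 0.2,-0.4,5.7,-6.9,0,0,0]'
```

```text
clock: 28.75
eef_pos: [519.3, -330.5, 84.4]
tool_rot: [-1.57, 0.0, -0.0]
force: [0.3, -0.0, -0.1]
width: 40.3
```

```bash
python3 -m inch '[0.2,0,0.15,0,0,0,0, 0.2,0,0.3,0,0,0,0, 0.2,0,0.4,0,0,0,0, 0.2,0,0.5,0,0,0,0, 0.2,0,0.5,0,0,0,0]'
python3 -m inch '[0.2,0,0.05,0,0,0,0, 0.2,0,0.1,0,0,0,0, 0.2,0,0.1,0,0,0,0]'
```

```text
clock: 29.25
eef_pos: [519.2, -330.9, 79.8]
tool_rot: [-1.571, 0.0, -0.001]
force: [-0.5, 0.4, -0.8]
width: 40.4
clock: 29.55
eef_pos: [519.3, -330.9, 79.0]
tool_rot: [-1.571, -0.0, -0.001]
force: [-0.6, -0.2, 2.1]
width: 40.5
```

```bash
python3 -m inch '[0.52,0,0,0,0,0,0, 0.6,0,0,0,0,0,0, 0.8,0,0,0,0,0,0, 1,0,0,0,0,0,0, 1,0,0,0,0,0,0, 1,0,-0.5,0,0,0,0, 1,0,-1.5,0,0,0,0, 1,0,-4,0,0,0,0, 1,0,-8,0,0,0,0, 1,0,-12,0,0,0,0, 1,0,-14,0,0,0,0, 1,0,-14,0,0,0,0]'
python3 -c "
from h import *
d=grab('wrist','q');grab('scene','q');grab('side','q')"
```

```text
clock: 30.75
eef_pos: [521.4, -332.3, 223.6]
tool_rot: [-1.575, -0.007, -0.001]
force: [0.1, -0.2, 0.3]
width: 85.4
```

View pics/wrist_q.png

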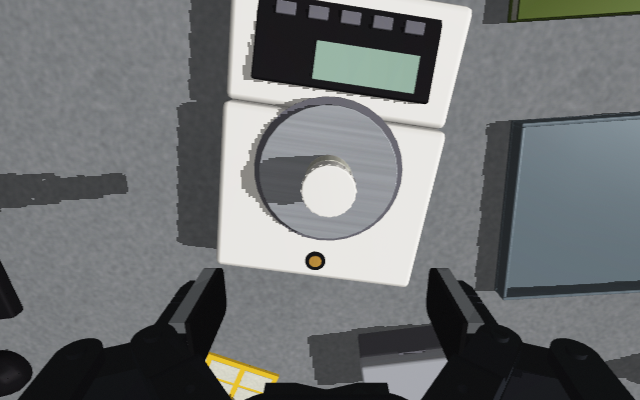

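View pics/side_q.png

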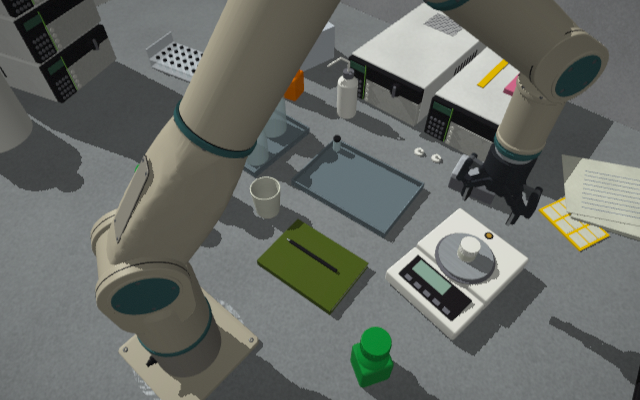

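```bash
python3 - <<'E'
from h import *
d=load("wrist","q")
P=np.array([plane(d,u,v,70)[:2] for u,v in [(259,168),(272,130),(320,104),(375,122),(399,165),(385,215),(327,239),(285,225)]])
A=np.c_[2*P,np.ones(len(P))];s=np.linalg.lstsq(A,(P**2).sum(1),rcond=None)[0]
print(s[:2],np.sqrt(s[2]+s[:2]@s[:2]),"jar",plane(d,329,190,112))
E
```

```text
[ 519.37361663 -330.58976896] 60.58765864231675 jar [ 518.31654298 -330.60836509  112.        ]
```

```bash
python3 -m inch '[1,0,0,1.5,0,0,0, 1,-0.3,0,5,0,0,0, 1,-0.7,0,9.5,0,0,0, 1,-1.1,0,14,0,0,0, 1,-1.5,0,18.5,0,0,0, 1,-1.9,0,23,0,0,0, 1,-2.3,0,27.5,0,0,0, 1,-2.7,0,32,0,0,0, 1,-3.1,0,36.5,0,0,0, 1,-3.5,0,41,0,0,0, 1,-3.9,0,45.5,0,0,0, 1,-4.3,0,50,0,0,0]'
python3 -m inch '[1,-0.4,0,4.5,0,0,0, 1,-0.7,0,8.5,0,0,0, 1,-0.8,0,11,0,0,0, 1,-0.9,0,11.6,0,0,0, 1,-0.9,0,11.6,0,0,0, 1,-0.9,0,11.6,0,0,0]'
python3 - <<'E'
from h import *
d=grab("wrist","r")
for s,p,m in blobs(d,*BLUE): print(s,p.round(1),plane(d,*p,138).round(1), plane(d,*p,177).round(1))
print(ctrl.read_state()["eef_pos"])
E
```

```text
clock: 32.1
eef_pos: [474.6, 171.6, 217.9]
tool_rot: [-1.571, 0.002, 0.0]
force: [1.6, 0.7, 0.4]
width: 85.7
clock: 32.7
eef_pos: [467.4, 283.3, 218.2]
tool_rot: [-1.573, 0.001, -0.002]
force: [0.1, -1.3, 0.4]
width: 85.7
[ 287  165   84   88 5685] [328.2 209.5] [467.2 284.5 138. ] [452.6 284.4 177. ]
[ 444  167   99   89 6650] [492.9 210.8] [468.3 394.6 138. ] [453.5 375.1 177. ]
[ 360  334   80   66 3715] [399.6 366. ] [598.9 340.8 138. ] [561.1 330.8 177. ]
[467.72401553 283.04394515 218.47388191]
```

View pics/wrist_r.png

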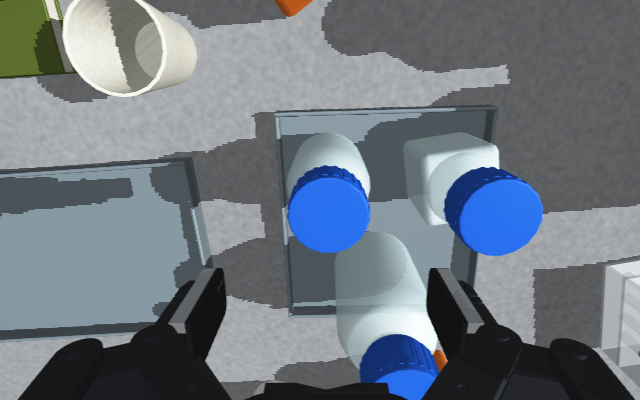

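```bash
python3 -m inch '[1,0.1,1.2,0.1,0,0,0, 1,0.1,4,0.1,0,0,0, 1,0.1,7,0.1,0,0,0, 1,0.1,9.3,0.1,0,0,0, 1,0.1,10.3,0.1,0,0,0, 1,0.1,10.6,0.1,0,0,0, 0.5,0.1,10.6,0.1,0,0,0, 0.3,0.1,10.6,0.1,0,0,0, 0.3,0.1,10.6,0.1,0,0,0, 0.3,0.1,10.6,0.1,0,0,0, 0.3,0.1,10.6,0.1,0,0,0, 0.3,0.1,10.6,0.1,0,0,0]'
```

```text
clock: 33.95
eef_pos: [469.6, 286.3, 114.2]
tool_rot: [-1.57, -0.002, -0.001]
force: [-0.8, -1.6, 7.1]
width: 52.7
```

```bash
python3 -m inch '[0.3,0,-0.3,0,0,0,0, 0.3,0,-0.9,0,0,0,0, 0.3,0,-1.9,0,0,0,0, 0.3,0,-3.2,0,0,0,0, 0.3,0,-4.8,0,0,0,0, 0.3,0,-6.4,-0.1,0,0,0, 0.3,0,-7.8,-0.7,0,0,0, 0.3,0.2,-8.6,-1.8,0,0,0, 0.3,0.6,-9,-3.6,0,0,0, 0.3,1.2,-9,-5.6,0,0,0, 0.3,2.1,-9,-7.8,0,0,0, 0.3,3.1,-9,-10,0,0,0]'
python3 -m inch '[0.3,1,0,-2.2,0,0,0, 0.3,2,0,-4.4,0,0,0, 0.3,3,0,-6.6,0,0,0, 0.3,4,0,-8.8,0,0,0, 0.3,5,0,-11,0,0,0, 0.3,6,0,-13.2,0,0,0, 0.3,7,0,-15.4,0,0,0, 0.3,7.9,0,-17.6,0,0,0, 0.3,8.6,0,-19.8,0,0,0, 0.3,9.1,0,-22,0,0,0, 0.3,9.4,0,-23.8,0,0,0, 0.3,9.4,0,-24.7,0,0,0]'
python3 -m inch '[0.3,0,0.4,-0.1,0,0,0, 0.3,0,1.4,-0.1,0,0,0, 0.3,0,3,-0.1,0,0,0, 0.3,0,4.8,-0.1,0,0,0, 0.3,0,6.3,-0.1,0,0,0, 0.3,0,7.3,-0.1,0,0,0, 0.3,0,7.9,-0.1,0,0,0, 0.3,0,8.3,-0.1,0,0,0, 0.3,0,8.5,-0.1,0,0,0, 0.3,0,8.5,-0.1,0,0,0]'
```

```text
clock: 35.15
eef_pos: [499.6, 184.1, 203.1]
tool_rot: [-1.571, 0.001, -0.001]
force: [-0.3, -0.6, -3.2]
width: 52.7
clock: 36.35
eef_pos: [593.0, -64.6, 202.8]
tool_rot: [-1.573, 0.001, -0.004]
force: [-1.7, -0.4, -1.7]
width: 52.7
clock: 37.35
eef_pos: [593.7, -61.9, 118.0]
tool_rot: [-1.571, -0.0, -0.001]
force: [-0.6, 0.0, -1.4]
width: 53.0
```

```bash
python3 -m inch '[0.3,0,0.1,0,0,0,0, 0.3,0,0.2,0,0,0,0, 0.3,0,0.3,0,0,0,0, 0.3,0,0.4,0,0,0,0, 0.3,0,0.4,0,0,0,0]'
```

```text
clock: 37.85
eef_pos: [593.7, -62.0, 114.3]
tool_rot: [-1.571, -0.001, -0.001]
force: [0.0, 0.4, 1.6]
width: 52.4
```

```bash
python3 -m inch '[0.68,0,0,0,0,0,0, 0.8,0,0,0,0,0,0, 1,0,0,0,0,0,0, 1,0,0,0,0,0,0, 1,0,-1,0,0,0,0, 1,0,-3.5,0,0,0,0, 1,0,-7,0.5,0,0,0, 1,-0.5,-10.5,3,0,0,0, 1,-1.9,-12,7,0,0,0, 1,-3.4,-12,11.5,0,0,0, 1,-4.9,-12,16,0,0,0, 1,-6.4,-12,20.5,0,0,0]'
python3 -m inch '[1,-1.5,0,4.5,0,0,0, 1,-3,0,9,0,0,0, 1,-4.4,0,13.5,0,0,0, 1,-5.4,0,18,0,0,0, 1,-5.9,0,22,0,0,0, 1,-6,0.4,24.5,0,0,0, 1,-6,1,25.3,0,0,0, 1,-6,1,25.3,0,0,0, 1,-6,1,25.3,0,0,0]'
python3 - <<'E'
from h import *
d=grab("wrist","s")
for s,p,m in blobs(d,*BLUE): print(s,p.round(1),plane(d,*p,141).round(1))
grab("scene","s")
E
```

```text
clock: 39.05
eef_pos: [529.1, 144.8, 235.0]
tool_rot: [-1.57, -0.002, -0.001]
force: [1.0, 1.6, -0.4]
width: 85.3
clock: 39.95
eef_pos: [470.4, 394.0, 223.7]
tool_rot: [-1.573, 0.0, -0.003]
force: [-0.1, 0.8, -0.3]
width: 85.3
[ 287  161   83   87 5632] [327.7 204.7] [467.9 394.8 141. ]
[ 205  326   79   74 4228] [245.6 361.3] [600.  329.5 141. ]
```

View pics/scene_s.png

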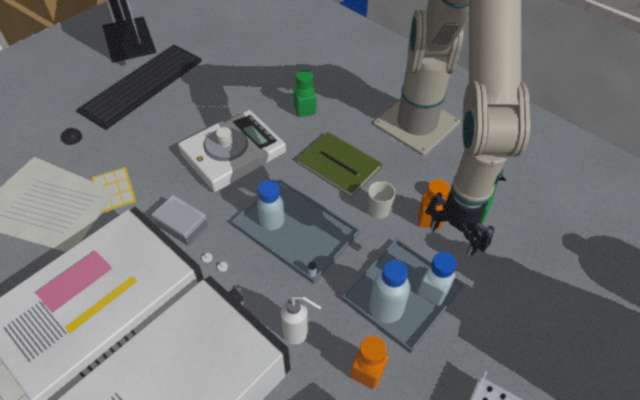

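```bash
python3 -m inch '[1,-0.2,1.2,0.1,0,0,0, 1,-0.2,4,0.1,0,0,0, 1,-0.2,7,0.1,0,0,0, 1,-0.2,9.3,0.1,0,0,0, 1,-0.2,10.4,0.1,0,0,0, 1,-0.2,10.7,0.1,0,0,0, 0.5,-0.2,10.7,0.1,0,0,0, 0.3,-0.2,10.7,0.1,0,0,0, 0.3,-0.2,10.7,0.1,0,0,0, 0.3,-0.2,10.7,0.1,0,0,0, 0.3,-0.2,10.7,0.1,0,0,0, 0.3,-0.2,10.7,0.1,0,0,0]'
```

```text
clock: 41.25
eef_pos: [468.7, 397.3, 118.4]
tool_rot: [-1.57, -0.002, -0.001]
force: [-0.3, -2.4, 5.6]
width: 52.8
```

```bash
python3 -m inch '[0.3,0,-0.3,0,0,0,0, 0.3,0,-0.9,0,0,0,0, 0.3,0,-1.9,0,0,0,0, 0.3,0,-3.2,0,0,0,0, 0.3,0,-4.8,0,0,0,0, 0.3,0,-6.4,-0.2,0,0,0, 0.3,0,-7.8,-0.9,0,0,0, 0.3,0,-8.6,-2.1,0,0,0, 0.3,0,-9,-4,0,0,0, 0.3,0,-9,-6.2,0,0,0, 0.3,0,-9,-8.6,0,0,0, 0.3,0,-9,-11.1,0,0,0]'
python3 -m inch '[0.3,0,0,-2.5,0,0,0, 0.3,0.2,0,-5,0,0,0, 0.3,0.6,0,-7.5,0,0,0, 0.3,1.2,0,-10,0,0,0, 0.3,1.9,0,-12.5,0,0,0, 0.3,2.6,0,-15,0,0,0, 0.3,3.3,0,-17.5,0,0,0, 0.3,4,0,-20,0,0,0, 0.3,4.7,0,-22.4,0,0,0, 0.3,5.2,0,-24.8,0,0,0, 0.3,5.5,0,-26.7,0,0,0, 0.3,5.6,0,-27.8,0,0,0]'
python3 -m inch '[0.3,0,0.4,-0.35,0,0,0, 0.3,0,1.4,-0.35,0,0,0, 0.3,0,3,-0.35,0,0,0, 0.3,0,4.8,-0.35,0,0,0, 0.3,0,6.3,-0.35,0,0,0, 0.3,0,7.3,-0.35,0,0,0, 0.3,0,7.9,-0.35,0,0,0, 0.3,0,8.3,-0.35,0,0,0, 0.3,0,8.5,-0.35,0,0,0, 0.3,0,8.5,-0.35,0,0,0]'
```

```text
clock: 42.45
eef_pos: [467.2, 283.1, 206.5]
tool_rot: [-1.572, 0.001, -0.002]
force: [0.1, -0.1, -3.2]
width: 52.6
clock: 43.65
eef_pos: [522.4, 4.4, 206.5]
tool_rot: [-1.572, 0.001, -0.005]
force: [0.1, 0.0, -3.8]
width: 52.5
clock: 44.65
eef_pos: [523.7, 4.7, 121.9]
tool_rot: [-1.571, -0.0, -0.001]
force: [-0.3, -0.6, -1.8]
width: 52.8
```

```bash
python3 -m inch '[0.3,0.1,0.1,0,0,0,0, 0.3,0.1,0.2,0,0,0,0, 0.3,0.1,0.3,0,0,0,0, 0.3,0.1,0.4,0,0,0,0, 0.3,0.1,0.4,0,0,0,0]'
```

```text
clock: 45.15
eef_pos: [524.8, 4.5, 118.4]
tool_rot: [-1.571, -0.001, -0.001]
force: [-1.3, -0.4, 3.1]
width: 52.8
```

```bash
python3 -m inch '[0.68,0,0,0,0,0,0, 0.8,0,0,0,0,0,0, 1,0,0,0,0,0,0, 1,0,0,0,0,0,0, 1,0,-1,0,0,0,0, 1,0,-3.5,0,0,0,0, 1,0,-7,0.5,0,0,0, 1,0.5,-10.5,3,0,0,0, 1,1.2,-13.5,6.5,0,0,0, 1,2,-15,10.5,0,0,0, 1,2.8,-15,15,0,0,0, 1,3.6,-15,19.5,0,0,0]'
python3 -m inch '[1,0.8,0,4.5,0,0,0, 1,1.5,0,9,0,0,0, 1,2,0,12,0,0,0, 1,2.2,0,13.5,0,0,0, 1,2.2,0,13.7,0,0,0, 1,2.2,0,13.7,0,0,0]'
python3 - <<'E'
from h import *
d=grab("wrist","t")
for s,p,m in blobs(d,*BLUE): print(s,p.round(1),plane(d,*p,177).round(1))
d=grab("scene","t"); crop(d,170,100,470,350,2.6,"t1")
E
```

```text
clock: 46.35
eef_pos: [561.2, 201.2, 269.7]
tool_rot: [-1.57, -0.002, -0.002]
force: [0.0, -1.5, -0.6]
width: 85.3
clock: 46.95
eef_pos: [582.9, 334.7, 267.9]
tool_rot: [-1.573, 0.0, -0.002]
force: [-0.3, -0.2, -0.7]
width: 85.2
[ 286  161   80   84 5138] [326.  202.8] [582.  334.5 177. ]
```

View pics/t1.png

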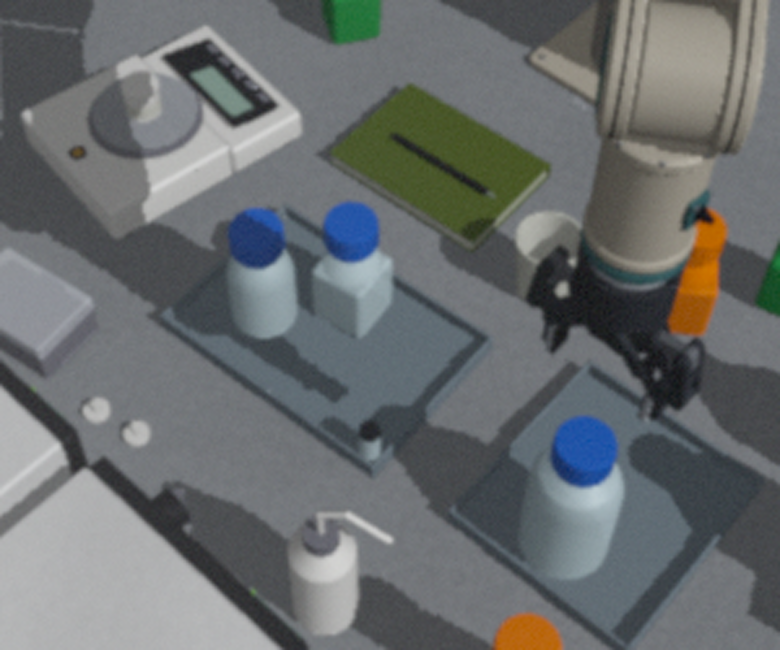

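```bash
python3 -m inch '[1,0,1.2,0,0,0,0, 1,0,4,0,0,0,0, 1,0,7.5,0,0,0,0, 1,0,10.3,0,0,0,0, 1,0,11.6,0,0,0,0, 1,0,11.9,0,0,0,0, 0.5,0,11.9,0,0,0,0, 0.3,0,11.9,0,0,0,0, 0.3,0,11.9,0,0,0,0, 0.3,0,11.9,0,0,0,0, 0.3,0,11.9,0,0,0,0, 0.3,0,11.9,0,0,0,0]'
```

```text
clock: 48.25
eef_pos: [584.0, 336.6, 150.8]
tool_rot: [-1.57, -0.003, -0.001]
force: [0.7, -2.5, 5.6]
width: 52.6
```

```bash
python3 -m inch '[0.3,0,-0.3,0,0,0,0, 0.3,0,-0.9,0,0,0,0, 0.3,0,-1.9,0,0,0,0, 0.3,0,-3.2,0,0,0,0, 0.3,0,-4.8,0,0,0,0, 0.3,0,-6.2,0,0,0,0, 0.3,0,-7,-0.3,0,0,0, 0.3,0,-7.2,-1,0,0,0, 0.3,0,-7.2,-2.2,0,0,0, 0.3,0,-7.2,-4,0,0,0, 0.3,0,-7.2,-6,0,0,0, 0.3,0,-7.2,-8.2,0,0,0]'
python3 -m inch '[0.3,0,0,-2.3,0,0,0, 0.3,0,0,-4.6,0,0,0, 0.3,0,0,-6.9,0,0,0, 0.3,0,0,-9.2,0,0,0, 0.3,0,0,-11.5,0,0,0, 0.3,0,0,-13.6,0,0,0, 0.3,0,0,-15.5,0,0,0, 0.3,0,0,-16.8,0,0,0, 0.3,0,0,-17.5,0,0,0, 0.3,0,0,-17.7,0,0,0, 0.3,0,0,-17.7,0,0,0]'
python3 -m inch '[0.3,0,0.4,0,0,0,0, 0.3,0,1.4,0,0,0,0, 0.3,0,2.8,0,0,0,0, 0.3,0,4.3,0,0,0,0, 0.3,0,5.4,0,0,0,0, 0.3,0,6.1,0,0,0,0, 0.3,0,6.5,0,0,0,0, 0.3,0,6.7,0,0,0,0, 0.3,0,6.7,0,0,0,0]'
```

```text
clock: 49.45
eef_pos: [582.4, 251.7, 220.1]
tool_rot: [-1.572, 0.001, -0.002]
force: [-0.3, 0.4, -6.5]
width: 52.8
clock: 50.55
eef_pos: [582.5, 78.0, 220.7]
tool_rot: [-1.57, 0.0, -0.001]
force: [-0.3, 0.4, -5.9]
width: 52.7
clock: 51.45
eef_pos: [582.8, 77.6, 153.9]
tool_rot: [-1.571, -0.0, -0.001]
force: [0.8, 0.1, -4.8]
width: 52.7
```

```bash
python3 -m inch '[0.3,0.1,0.1,0,0,0,0, 0.3,0.1,0.2,0,0,0,0, 0.3,0.1,0.3,0,0,0,0, 0.3,0.1,0.4,0,0,0,0, 0.3,0.1,0.4,0,0,0,0]'
```

```text
clock: 51.95
eef_pos: [584.2, 77.5, 150.9]
tool_rot: [-1.571, -0.002, -0.001]
force: [-0.3, -0.1, 3.7]
width: 53.1
```

```bash
python3 -m inch '[0.68,0,0,0,0,0,0, 0.8,0,0,0,0,0,0, 1,0,0,0,0,0,0, 1,0,0,0,0,0,0, 1,0,-1,0,0,0,0, 1,0,-3.5,0,0,0,0, 1,0,-7,0,0,0,0, 1,0,-10.5,0,0,0,0, 1,0,-13,0,0,0,0, 1,0,-13.7,0,0,0,0, 1,0,-13.7,0,0,0,0, 1,0,-13.7,0,0,0,0]'
python3 - <<'E'
from h import *
w=grab("wrist","u")
for s,p,m in blobs(w,*BLUE): print("wrist",p.round(1),[plane(w,*p,z)[:2].round(1) for z in (177,141,138)])
E
python3 -m inch '[1,0,0,2,0,0,0, 1,-1,0,6,0,0,0, 1,-2,0,10,0,0,0, 1,-3,0,14,0,0,0, 1,-4,0,18,0,0,0, 1,-5,0,22,0,0,0, 1,-6,0,26,0,0,0, 1,-6,0,29,0,0,0, 1,-6,0,30,0,0,0, 1,-6,0,30,0,0,0]'
python3 - <<'E'
from h import *
for n in ("scene","side"):
    d=grab(n,"v")
    for s,p,m in blobs(d,*BLUE): print(n,p.round(1),s)
    if n=="scene": crop(d,170,100,470,350,2.6,"v1")
    else: crop(d,190,90,540,345,2.25,"v2")
E
```

```text
clock: 53.15
eef_pos: [582.8, 77.5, 285.8]
tool_rot: [-1.571, 0.002, -0.001]
force: [-0.1, 1.3, -0.5]
width: 85.5
wrist [230.2 112. ] [array([521.5,  11.2]), array([524.7,   1.7]), array([524.9,   0.9])]
wrist [323.  195.4] [array([582.1,  75.1]), array([594. ,  74.8]), array([595. ,  74.7])]
wrist [163.9 191.2] [array([578.9, -43. ]), array([590.3, -60.3]), array([591.2, -61.8])]
clock: 54.2
eef_pos: [522.8, 378.7, 285.0]
tool_rot: [-1.572, 0.002, 0.002]
force: [0.1, -0.6, -0.6]
width: 85.6
scene [356.4   5.6] [340   0  28  17 278]
scene [307.2 199.7] [294 178  27  44 803]
scene [268.1 191.1] [258 181  21  22 381]
side [342.4 124.2] [332 113  22  24 453]
side [350.3 161. ] [339 149  24  25 487]
side [389.1 159.8] [377 148  25  25 478]
```

View pics/v1.png

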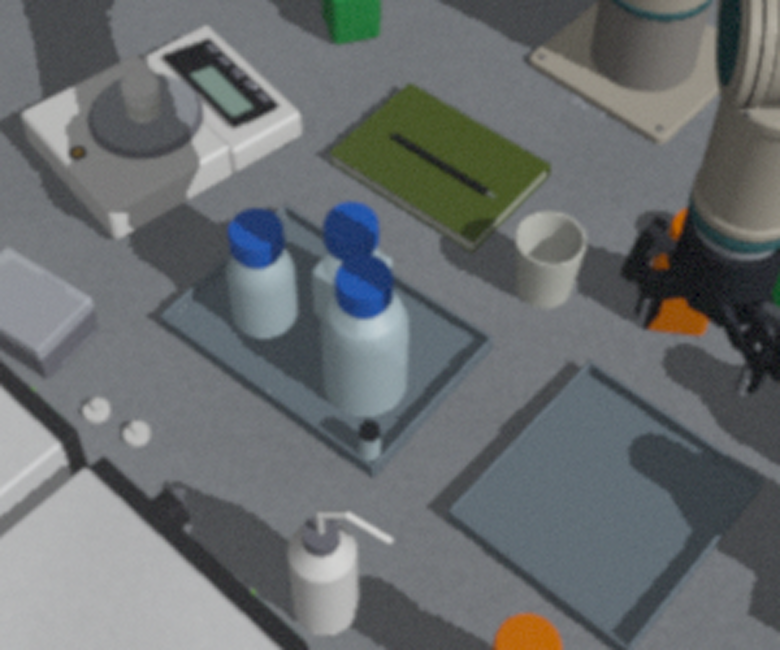

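View pics/v2.png

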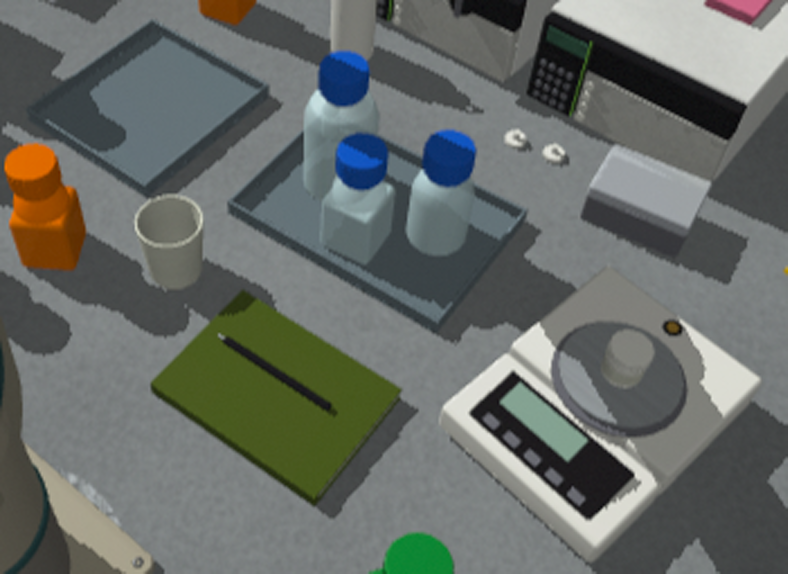

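```bash
python3 -m inch '[1,0,0,0,0,0,0, 1,0,0,0,0,0,0, 1,0,0,0,0,0,0]'; python3 -c "
from cell import finish_job
print(finish_job())"
```

```text
clock: 54.6
eef_pos: [524.3, 376.5, 287.1]
tool_rot: [-1.571, -0.0, -0.002]
force: [0.2, 0.0, -0.1]
width: 85.3
the job is handed in; nothing more can be done
None
```

I did the job in the required order and handed it in at 54.6 s of the 134 s allowed; `finish_job()` reports no verdict.

I parked the three bottles upright in the side tray, stood the jar on the balance pan, and then put each bottle back on its starting spot.

- **Jar:** the wrist picture taken right after I let go put the jar about 1 mm from the pan's centre. In the final pictures it still stands upright on the pan.
- **Bottles:** in the last side view the caps are within about 1 px of their first pixel positions, or 1 to 3 mm. The scene view agrees to about 1 px, although the 500 ml and square caps overlap there. All three look upright.
- **Vial, cup and robot:** the vial and cup look unmoved in the final pictures; I did not measure them. The gripper is open and clear of everything.
- **Disagreement:** in the last wrist view the caps are 1 to 3.5 mm from my first estimates, most for the square bottle in y. The views differed by about as much at the start (up to about 4 mm), so this is within camera error and well under the 15 mm limit.

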